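# Unclip the sugar tin and hold its spring lid open

### The arm

A 6-joint arm with a two-finger parallel gripper is mounted at the origin on the work surface. World frame = base frame: x ahead of the robot, y to its left, z up, the work surface at z = 0. Lengths are in m, angles in rad, forces in N, time in s.
With the tool pointing down it reaches from about 0.35 to 0.775 m from the base axis. Payload 5.5 kg.
Tool frame: the origin (TCP) lies midway between the tips of the shut fingers; the grasp point (between the pads) lies 19 mm behind it; z points along the fingers, y is the line along which they close (so a half turn about z gives the same grasp; the last joint's range is limited). The gripper opens to 85 mm and grips with 20 to 120 N. Pads are 22 mm wide; open, the fingers measure 114 mm over their backs; the gripper's body (76 mm by 85 mm) begins 54 mm behind the grasp point. The pads swing forward as they close: fully open they stand 13 mm farther back than shut.
Start: joints at [0.995, 0.313, 0.046, 1.304, 0, 1.431], TCP at [0.243, 0.521, 0.197] pointing down, gripper open.
Joint ranges: [-2.76, 2.76], [-0.86, 1.69], [-1.03, 1.26], [-2.2, 2.34], [-1.47, 1.5], [-3.14, 3.14]. Speed limits (rad/s): [2.57, 2.57, 3.14, 3.14, 3.14, 3.14].

### API

Orientations are given as a unit quaternion [w, x, y, z].
In Python, from workcell import env gives the robot as it stands. The module is installed in compiled form; this text tells all that it offers.
- The arm moves only by the tool servo_tool, never from a script. Its argument "increments" is a list of rows, each an object of numbers: "grip": the closure, from 0 (fully open) to 1 (shut); "x", "y", "z": the shift along the tool's x, y, z in mm; "roll": the turn about the tool's z in degrees. In form: [{"grip": .., "x": .., "y": .., "z": .., "roll": ..}, ...]. A call has 1 to 5 rows; each row shifts and turns the commanded pose from where the row before left it, along the tool's axes as they then stand; what a row does not reach is not made up. A row lasts 1/12 s, in which the tool goes at most 41.7 mm and 7.16 degrees, less where a joint would pass 70% of its speed; a pose out of reach is approached as far as the arm can. A call is refused whole if a number of a shift passes 41.7 or a number of a turn 7.16, either way. A call with a gripper value outside its range is refused whole. The fingers move at their own pace and stop on an object; "grip_force" is the grip in N (left out, the last holds). Time passes only in rows, so rows that do not move let the fingers close. It gives the time, the measured TCP pose, the force, the opening and the grip force at its end, in the units of the state.
- env.get_state(): the state, without advancing time (a new reading comes with each control period).
- env.read_camera(name): name is "side" or "top" or "wrist"; returns the picture (384x512x3 uint8, red, green, blue); there is no depth.
- env.get_calibration(name): a dict with "vertical_fov" (degrees; the focal length in pixels is half the picture's height over the tangent of half this angle, whatever the lens; pixels are square), "cx", "cy" (the principal point, pixels), "k1" (the pictures are not rectified: a ray, as slopes to the right and down, at radius r is drawn at 1 + k1 r^2 times it, then the intrinsics apply), "rvec" (rotation vector, rad) and "tvec" (3), from world to camera coordinates, as OpenCV has them; the wrist camera has in their place "tool_from_camera" (4x4, takes a point from camera to tool coordinates, whose origin is the TCP and whose axes are the flange's). Camera axes: x right, y down, z forward; pixel columns grow to the right and rows downward; lengths in m; the calibration is good to about 2 mm. A picture is of the moment at which its call begins: read the wrist's pose just before it. get_calibration takes no time and is no camera call.
- env.hand_in(): hands the job in; it is judged then, once.
The state is a dict: "clock": time; "joint_pos": joint angles; "qvel": joint speeds; "tau": joint torques, N m; "tcp_pos": TCP position; "orientation": TCP orientation; "wrist_force": force on the tool from outside, world axes, zero at the start; "ft_torque": the same for the moment, N m; "finger_gap": finger opening in m; "grip_force": force on a finger pad.
Only numpy, scipy, OpenCV 4.12 (cv2) and the standard library are available. Lean on these libraries where they do the work, as an engineer would, in place of code of your own. Each camera call takes 0.05 s, during which the arm holds its last target. There are 200 camera calls.

### The job

Unclip the stainless steel sugar tin by pressing the clip's thumb tongue down until the clip snaps over and stays open, then lift the lid by its bow handle and hold it 70 degrees open (within about 8 degrees), so that someone can take lump sugar out. The lid springs shut if it is let go: finish while the gripper is still holding it steadily at that angle. Leave the tin standing upright where it is, and do not disturb the teapot, the two tea glasses or the spoon cup.

Things in the scene. Friction and masses are not known exactly. Their poses are not given: they have to be found in the camera images.
- tin: The round stainless steel sugar tin, loose on the plank and heavy with lump sugar (1.3 to 1.9 kg): 120 mm across, 109 mm high with its lid shut. Its origin is the centre of its underside; its x axis points from the clip (the front, towards the robot, turned by at most 0.45 rad) to the lid's hinge (the back); z is up. The hinge pin and the clip's pivot pin are both parallel to its y axis.
- clip (a joint): How far the front clip is open, rad: 0 shut, 0.8 fully open against its stop. An over-centre spring pulls it shut below 0.35 and throws it open above 0.35. Shut, the clip stands upright against the front of the tin, and its claw hooks over a lug on the lid's front edge, so the lid cannot rise; opening, its top swings away from the tin, forwards and down.
- clip_tongue (a point): Pressing point on top of the clip's thumb tongue: a steel tongue 22 mm wide jutting 47 mm forward from the top of the clip, just above lid level. The point is 12 mm from its front edge; clip shut, 103.5 mm in front of the tin's centre, 119 mm above the plank. It moves with the clip. Pressed down 10 to 15 mm with 4 to 8 N the clip snaps over; pressed further it bears on its stop.
- clip_pivot (a point): The middle of the clip's pivot pin, on the tin: 67.5 mm in front of the tin's centre, 86 mm above the plank. With the clip shut, the pressing point of the tongue is 33 mm above it and 36 mm in front of it.
- lid (a joint): How far the lid is open, rad: 0 shut, 1.22 is 70 degrees, stop at 1.75. A hinge spring and its weight push it shut from every angle (about 1 to 1.5 N felt at the handle).
- lid_hinge (a point): The middle of the lid's hinge pin at the back of the tin: 68 mm behind the tin's centre, 105 mm above the plank.
- lid_handle (a point): Grip point midway between the upright legs of the bow handle: a 7 mm round bar, 35 mm tall, 47 mm wide over its legs along the tin's y axis. Lid shut: 34 mm in front of the tin's centre, 133 mm above the plank, 24 mm above the lid, 102 mm in front of and 28 mm above the hinge pin. It moves with the lid. Gripped across its legs, the bow can turn between the fingers.
- lid_cap: The round stainless steel lid cap with the bow handle, 125 mm across and 12 mm deep. Its origin lies on the hinge pin; with the lid shut its axes are those of the tin, and it turns about y as the lid opens.
- teapot: Bystander: green ceramic teapot, 132 mm across the belly, 131 mm high, about 225 mm from spout to handle. Origin under its centre, spout along its x axis.
- glass_a: Bystander: clear tea glass, 62 mm across the rim, 88 mm high. Origin under its centre.
- glass_b: Bystander: second clear tea glass of the same size. Origin under its centre.
- spoon_cup: Bystander: red plastic cup, 72 mm across the rim and 95 mm high, with spoons standing in it to 165 mm. Origin under its centre.
Mind the look-alikes: they are no part of the job. Leave any orange or purple look-alike of the tin alone.

How it is judged:
By the outcome, as a careful person would: the job done as asked, in the order asked, and still so for the second after the job is handed in, while the arm keeps its last pose, push and grip.
It also fails if it takes over 48 s, if anything falls off the work surface, if the arm or the gripper's body presses on something with over 40 N, if the wrist force passes 120 N, or if a joint passes its speed limit or range.

## Working session

There is one attempt and no reset: what is moved stays moved. The work goes in short steps, Python scripts to look and compute and a tool call to move; the robot and the scene stay as the last step left them, time stands still between calls to the robot, and variables do not carry over. Pictures are saved under pics/ and viewed, at most 10 in all, crops included, and the job is handed in when it is done.

Besides the shell and the picture viewer there is one more tool, called after "Call:" as name([rows], argument=value, ...), one row to a line, values as JSON. servo_tool: Moves the arm, as the interface text tells. Its arguments: {"type":"object","properties":{"increments":{"type":"array"},"grip_force":{"type":"number"}},"required":["increments"]}

```bash
mkdir -p pics; cat > h.py <<'E'
import numpy as np, cv2
from workcell import env
from scipy.spatial.transform import Rotation as R
def K(c):
    f=192/np.tan(np.radians(c["vertical_fov"])/2); return np.array([[f,0,c["cx"]],[0,f,c["cy"]],[0,0,1.]]),np.array([c["k1"],0,0,0,0.])
def ext(name,st=None):
    c=env.get_calibration(name)
    if "rvec" in c: return cv2.Rodrigues(np.array(c["rvec"],float))[0],np.array(c["tvec"],float).ravel()
    st=st or env.get_state(); T=np.eye(4); q=st["orientation"]
    T[:3,:3]=R.from_quat([q[1],q[2],q[3],q[0]]).as_matrix(); T[:3,3]=st["tcp_pos"]
    M=np.linalg.inv(T@np.array(c["tool_from_camera"])); return M[:3,:3],M[:3,3]
def pix2plane(name,uv,z,st=None):
    k,d=K(env.get_calibration(name)); Rm,t=ext(name,st)
    n=cv2.undistortPoints(np.array(uv,float).reshape(-1,1,2),k,d)[:,0]
    r=np.c_[n,np.ones(len(n))]@Rm; o=-Rm.T@t
    return o+r*((z-o[2])/r[:,2])[:,None]
def proj(name,P,st=None):
    k,d=K(env.get_calibration(name)); Rm,t=ext(name,st)
    return cv2.projectPoints(np.array(P,float).reshape(-1,1,3),cv2.Rodrigues(Rm)[0],t,k,d)[0][:,0]
def shot(name,fn):
    st=env.get_state(); im=np.array(env.read_camera(name)); cv2.imwrite("pics/"+fn,im[:,:,::-1]); return im,st
def tin(c,yaw,P):
    a=np.cos(yaw),np.sin(yaw); P=np.array(P,float).reshape(-1,3)
    return np.c_[c[0]+P[:,0]*a[0]-P[:,1]*a[1],c[1]+P[:,0]*a[1]+P[:,1]*a[0],P[:,2]]
E
python3 - <<'E'
from h import *
a,_=shot("top","t0.png"); b,_=shot("side","s0.png")
s=env.get_state(); print({k:np.round(v,3) for k,v in s.items()})
for n in("top","side"):
    Rm,t=ext(n); print(n,-Rm.T@t,env.get_calibration(n))
print(env.get_calibration("wrist"))
E
```

```text
{'clock': np.float64(0.1), 'joint_pos': array([0.995, 0.314, 0.045, 1.304, 0.   , 1.431]), 'qvel': array([-0.001, -0.002,  0.002, -0.   , -0.   , -0.   ]), 'tau': array([ 3.0000e-03, -4.8172e+01,  2.9925e+01,  1.3000e-02, -0.0000e+00,
        0.0000e+00]), 'tcp_pos': array([0.242, 0.521, 0.196]), 'orientation': array([-0.   ,  0.216,  0.976, -0.001]), 'wrist_force': array([ 0.534, -0.054,  0.001]), 'ft_torque': array([ 0.032,  0.006, -0.036]), 'grip_force': np.float64(0.0), 'finger_gap': np.float64(0.085)}
top [0.43073116 0.0202274  1.11468218] {'vertical_fov': 54.02282935149821, 'cx': 252.62495288194847, 'cy': 192.48472462267566, 'k1': -0.010186473588924543, 'rvec': array([ 2.11643038, -2.13257323,  0.14689995]), 'tvec': array([0.05149094, 0.60600044, 1.02886685])}
side [0.4948463  0.76804382 0.62028278] {'vertical_fov': 55.312322830891524, 'cx': 256.7325086968249, 'cy': 191.39932572451667, 'k1': -0.10468120539331137, 'rvec': array([ 0.1510033 , -2.7214963 ,  1.41466004]), 'tvec': array([0.59380173, 0.09618538, 0.92610085])}
{'vertical_fov': 61.01540603063223, 'cx': 255.11961208870738, 'cy': 190.77384186814865, 'k1': 0.016285412183493206, 'tool_from_camera': array([[ 1.02068266e-03, -9.46422333e-01, -3.22929908e-01,
         8.24939717e-02],
       [ 9.99999336e-01,  7.93464998e-04,  8.35255514e-04,
        -1.21952109e-03],
       [-5.34270893e-04, -3.22930547e-01,  9.46422515e-01,
        -1.75877954e-01],
       [ 0.00000000e+00,  0.00000000e+00,  0.00000000e+00,
         1.00000000e+00]])}
```

View pics/t0.png

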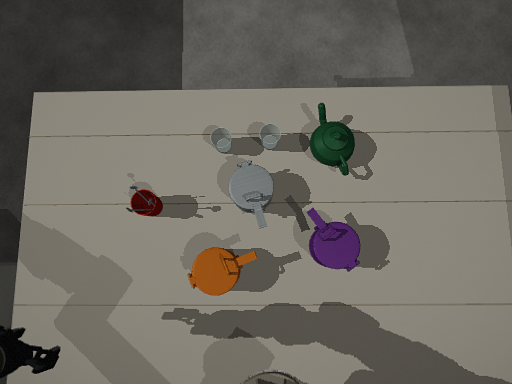

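View pics/s0.png

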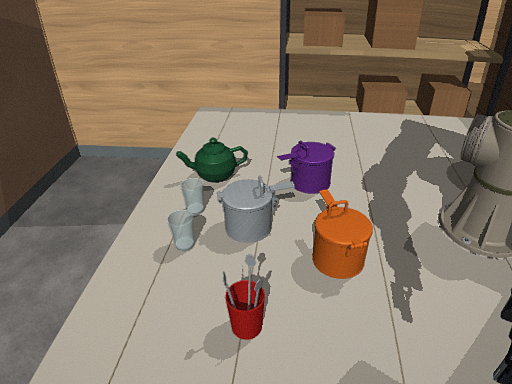

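Three tins fit the shape: steel (top 251,187), orange (215,271) and purple (334,245). The steel one, with its tongue at (262,222) and its hinge at (240,163), is the one described because it is the only stainless one. I'll confirm it with an enlarged crop and a model overlay.

```bash
cat > fit.py <<'E'
from h import *
from scipy.optimize import least_squares
C=pix2plane("top",[[251,187]],.109)[0]; T=pix2plane("top",[[262,225]],.119)[0]
yaw=np.arctan2(*(C-T)[[1,0]]); print(C,T,yaw,np.linalg.norm(C-T))
out=[]
for n,f in(("top","t0.png"),("side","s0.png")):
    im=cv2.imread("pics/"+f); s=5 
    c0=proj(n,[[C[0],C[1],.08]])[0].astype(int)-[40,40]
    crop=cv2.resize(im[c0[1]:c0[1]+80,c0[0]:c0[0]+80],None,fx=s,fy=s,interpolation=cv2.INTER_CUBIC)
    raw=crop.copy()
    th=np.linspace(0,6.28,60); ring=np.c_[.0625*np.cos(th),.0625*np.sin(th),0*th+.109]; base=np.c_[.06*np.cos(th),.06*np.sin(th),0*th]
    tg=np.array([[-.0685,.011,.119],[-.1155,.011,.119],[-.1155,-.011,.119],[-.0685,-.011,.119]])
    hd=np.array([[-.034,.02,.109],[-.034,.02,.141],[-.034,-.02,.141],[-.034,-.02,.109]])
    for p,col in((ring,(0,0,255)),(base,(0,255,255)),(tg,(0,255,0)),(hd,(255,0,255)),([[.068,-.01,.105],[.068,.01,.105]],(255,0,0))):
        q=((proj(n,tin(C,yaw,p))-c0+.5)*s).astype(int); cv2.polylines(crop,[q],False,col,1)
    out.append(np.vstack([raw,crop])[:, :])
o=np.hstack(out); cv2.imwrite("pics/o1.png",cv2.resize(o,(600,600)))
E
python3 fit.py
```

```text
[0.61181165 0.04974275 0.109     ] [0.50775787 0.02087226 0.119     ] 0.27064945570104526 0.10844673278355303
```

View pics/o1.png

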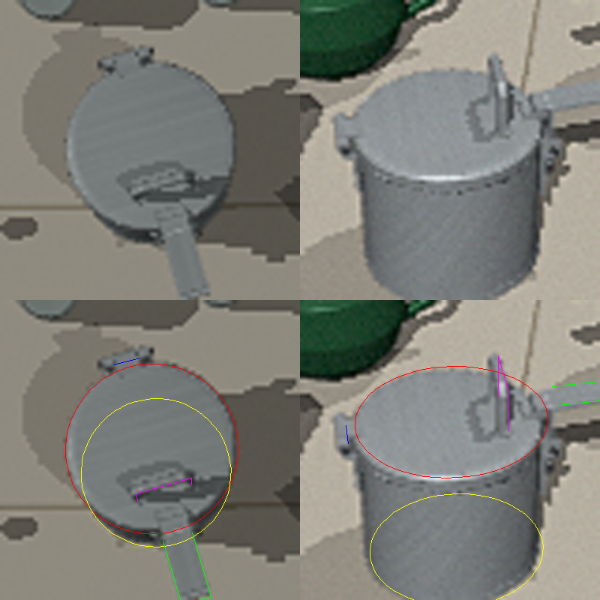

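The crop shows the steel tin with lid, bow handle and tongue matching the model overlay. Its centre is about (0.612, 0.050) and its yaw about 0.27. Next I turn and rise, then travel to above the tongue.

Call:
servo_tool([
  {"grip": 0, "z": -10, "roll": -7},
  {"grip": 0, "z": -10, "roll": -7},
  {"grip": 0, "z": -10, "roll": -7},
  {"grip": 0, "z": -10, "roll": -7},
  {"grip": 0, "z": -10, "roll": -7},
])

```text
invalid input at $.increments[0]: expected keys grip, x, y, z, roll
```

Call:
servo_tool([
  {"grip": 0, "roll": -5.5},
  {"grip": 0.5, "x": -9, "y": -39},
  {"grip": 1, "x": -9, "y": -39},
  {"grip": 1, "x": -9, "y": -39},
  {"grip": 1, "x": -9, "y": -39},
])

```text
invalid input at $.increments[0]: expected keys grip, x, y, z, roll
```

Call:
servo_tool([
  {"grip": 1, "x": -9, "y": -39},
  {"grip": 1, "x": -9, "y": -39},
  {"grip": 1, "x": -9, "y": -39},
  {"grip": 1, "x": -9, "y": -39},
  {"grip": 1, "x": -9, "y": -39},
])

```text
invalid input at $.increments[0]: expected keys grip, x, y, z, roll
```

Call:
servo_tool([
  {"grip": 1, "x": -9, "y": -39},
  {"grip": 1, "x": -9, "y": -39},
  {"grip": 1, "x": -9, "y": -39},
  {"grip": 1, "x": -9, "y": -39},
  {"grip": 1},
])

```text
invalid input at $.increments[0]: expected keys grip, x, y, z, roll
```

Call:
servo_tool([
  {"grip": 1},
  {"grip": 1},
])

```text
invalid input at $.increments[0]: expected keys grip, x, y, z, roll
```

All keys are required.

Call:
servo_tool([
  {"grip": 0, "x": 0, "y": 0, "z": -10, "roll": -7},
  {"grip": 0, "x": 0, "y": 0, "z": -10, "roll": -7},
  {"grip": 0, "x": 0, "y": 0, "z": -10, "roll": -7},
  {"grip": 0, "x": 0, "y": 0, "z": -10, "roll": -7},
  {"grip": 0, "x": 0, "y": 0, "z": -10, "roll": -7},
])

```text
clock: 0.52
tcp_pos: [0.2426, 0.521, 0.2466]
orientation: [-0.0, -0.09, 0.996, -0.0]
wrist_force: [-1.1, -0.0, 0.9]
finger_gap: 0.0853
grip_force: 0.0
```

Call:
servo_tool([
  {"grip": 0, "x": 0, "y": 0, "z": 0, "roll": -5.3},
  {"grip": 1, "x": -9, "y": -39, "z": 0, "roll": 0},
  {"grip": 1, "x": -9, "y": -39, "z": 0, "roll": 0},
  {"grip": 1, "x": -9, "y": -39, "z": 0, "roll": 0},
  {"grip": 1, "x": -9, "y": -39, "z": 0, "roll": 0},
])

```text
clock: 0.93
tcp_pos: [0.3187, 0.3789, 0.2461]
orientation: [-0.0, -0.134, 0.991, -0.0]
wrist_force: [0.3, -0.0, 0.3]
finger_gap: 0.0385
grip_force: 0.0
```

Call:
servo_tool([
  {"grip": 1, "x": -9, "y": -39, "z": 0, "roll": 0},
  {"grip": 1, "x": -9, "y": -39, "z": 0, "roll": 0},
  {"grip": 1, "x": -9, "y": -39, "z": 0, "roll": 0},
  {"grip": 1, "x": -9, "y": -39, "z": 0, "roll": 0},
  {"grip": 1, "x": -9, "y": -39, "z": 0, "roll": 0},
])

```text
clock: 1.35
tcp_pos: [0.4139, 0.2023, 0.2465]
orientation: [-0.0, -0.134, 0.991, 0.0]
wrist_force: [0.8, 0.3, 0.2]
finger_gap: -0.0
grip_force: 0.0
```

Call:
servo_tool([
  {"grip": 1, "x": -9, "y": -39, "z": 0, "roll": 0},
  {"grip": 1, "x": -9, "y": -39, "z": 0, "roll": 0},
  {"grip": 1, "x": -9, "y": -39, "z": 0, "roll": 0},
  {"grip": 1, "x": -9, "y": -39, "z": 0, "roll": 0},
  {"grip": 1, "x": 0, "y": 0, "z": 0, "roll": 0},
])

```text
clock: 1.77
tcp_pos: [0.4926, 0.0575, 0.2458]
orientation: [0.0, -0.13, 0.992, -0.001]
wrist_force: [-0.7, 0.4, 0.2]
finger_gap: 0.0003
grip_force: 0.0
```

Call:
servo_tool([
  {"grip": 1, "x": 0, "y": 0, "z": 0, "roll": 0},
  {"grip": 1, "x": 0, "y": 0, "z": 0, "roll": 0},
])

```text
clock: 1.93
tcp_pos: [0.4891, 0.0633, 0.2462]
orientation: [-0.001, -0.133, 0.991, 0.0]
wrist_force: [0.5, 1.1, 0.3]
finger_gap: -0.0003
grip_force: 0.0
```

```bash
cat > look.py <<'E'
from h import *
im,st=shot("wrist","w1.png"); print(st["tcp_pos"],st["orientation"],st["clock"])
c=np.array([.6118,.0497]);yaw=.2706
big=cv2.imread("pics/w1.png")
for p,col in(([[-.0685,.011,.119],[-.1155,.011,.119],[-.1155,-.011,.119],[-.0685,-.011,.119]],(0,255,0)),([[-.034,.02,.109],[-.034,.02,.141],[-.034,-.02,.141],[-.034,-.02,.109]],(255,0,255))):
    q=proj("wrist",tin(c,yaw,p),st); cv2.polylines(big,[q.astype(int)],False,col,1); print(q.round())
cv2.imwrite("pics/w1o.png",big)
E
python3 look.py
```

```text
[0.4890547  0.06330811 0.24622336] [-7.02922114e-04 -1.32944087e-01  9.91123216e-01  3.81183508e-04] 1.9333
[[222. 216.]
 [220. 170.]
 [197. 171.]
 [200. 216.]]
[[232. 242.]
 [230. 257.]
 [189. 257.]
 [195. 242.]]
```

View pics/w1o.png

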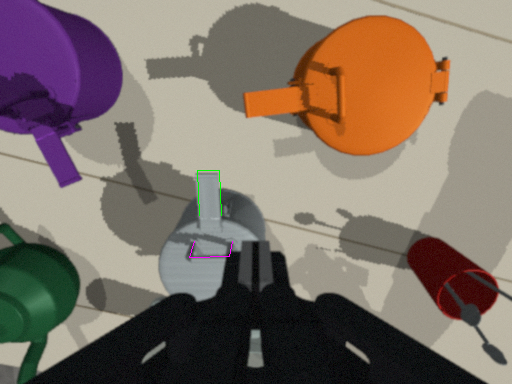

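The wrist view shows the tongue at (208,171–222), inside the overlay, so the pose is good. I move over it and descend.

Call:
servo_tool([
  {"grip": 1, "x": -3, "y": -23, "z": 0, "roll": 0},
  {"grip": 1, "x": -3, "y": -23, "z": 20, "roll": 0},
  {"grip": 1, "x": 0, "y": 0, "z": 35, "roll": 0},
  {"grip": 1, "x": 0, "y": 0, "z": 35, "roll": 0},
  {"grip": 1, "x": 0, "y": 0, "z": 22, "roll": 0},
])

```text
clock: 2.4
tcp_pos: [0.5055, 0.0222, 0.1319]
orientation: [-0.001, -0.135, 0.991, 0.0]
wrist_force: [-1.1, -0.3, 1.2]
finger_gap: -0.0001
grip_force: 0.0
```

Call:
servo_tool([
  {"grip": 1, "x": 0, "y": 0, "z": 0, "roll": 0},
  {"grip": 1, "x": 0, "y": 0, "z": 0, "roll": 0},
  {"grip": 1, "x": 0, "y": 0, "z": 0, "roll": 0},
])

```text
clock: 2.65
tcp_pos: [0.5083, 0.0215, 0.1364]
orientation: [0.001, -0.134, 0.991, -0.0]
wrist_force: [-0.1, 0.1, -0.1]
finger_gap: -0.0
grip_force: 0.0
```

Call:
servo_tool([
  {"grip": 1, "x": 0, "y": 0, "z": 6, "roll": 0},
  {"grip": 1, "x": 0, "y": 0, "z": 5, "roll": 0},
  {"grip": 1, "x": 0, "y": 0, "z": 3, "roll": 0},
  {"grip": 1, "x": 0, "y": 0, "z": 3, "roll": 0},
  {"grip": 1, "x": 0, "y": 0, "z": 2, "roll": 0},
])

```text
clock: 3.07
tcp_pos: [0.5076, 0.0205, 0.1155]
orientation: [0.0, -0.133, 0.991, 0.0]
wrist_force: [-0.7, -0.1, 0.6]
finger_gap: -0.0001
grip_force: 0.0
```

Call:
servo_tool([
  {"grip": 1, "x": 0, "y": 0, "z": 2, "roll": 0},
  {"grip": 1, "x": 0, "y": 0, "z": 2, "roll": 0},
])

```text
clock: 3.23
tcp_pos: [0.5076, 0.0204, 0.1115]
orientation: [0.0, -0.133, 0.991, 0.0]
wrist_force: [-0.2, 0.1, -0.4]
finger_gap: 0.0002
grip_force: 0.0
```

Call:
servo_tool([
  {"grip": 1, "x": 0, "y": 0, "z": 2, "roll": 0},
  {"grip": 1, "x": 0, "y": 0, "z": 2, "roll": 0},
])

```text
clock: 3.4
tcp_pos: [0.5076, 0.0204, 0.1075]
orientation: [0.0, -0.133, 0.991, 0.0]
wrist_force: [-0.3, 0.4, -0.0]
finger_gap: 0.0001
grip_force: 0.0
```

No contact force, so I look.

```bash
python3 - <<'E'
from h import *
a,st=shot("side","s2.png"); w,_=shot("wrist","w2.png")
c=proj("side",[[.55,.03,.1]])[0].astype(int); print(c)
o=c-[50,55]
A=cv2.resize(a[o[1]:o[1]+100,o[0]:o[0]+100],(400,400),interpolation=cv2.INTER_CUBIC)
tp=proj("wrist",[st["tcp_pos"]],st)[0]; print(tp,proj("side",[st["tcp_pos"]])[0])
p=np.round(tp).astype(int); y0=min(max(p[1]-90,0),234);B=cv2.resize(w[y0:y0+150,p[0]-75:p[0]+75],(400,400),interpolation=cv2.INTER_CUBIC)
cv2.imwrite("pics/c2.png",np.hstack([A,B])[:,:,::-1])
E
```

```text
[273 191]
[257.22869981 228.05375844] [291.45142234 188.20739692]
```

View pics/c2.png

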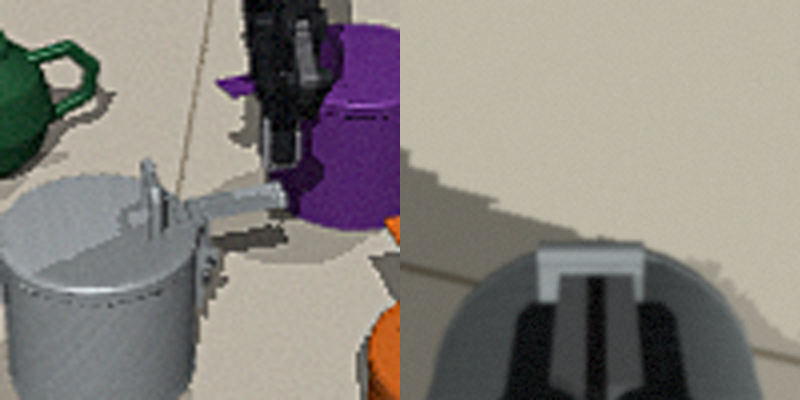

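The finger tips at side crop (285,165) are still above the tongue at (285,195). The real tips end short of the reported TCP, so I keep descending gently to find contact.

Call:
servo_tool([
  {"grip": 1, "x": 0, "y": 0, "z": 2, "roll": 0},
  {"grip": 1, "x": 0, "y": 0, "z": 2, "roll": 0},
  {"grip": 1, "x": 0, "y": 0, "z": 1, "roll": 0},
])

```text
clock: 3.75
tcp_pos: [0.5075, 0.0205, 0.1025]
orientation: [-0.0, -0.133, 0.991, 0.0]
wrist_force: [0.1, 0.3, 0.1]
finger_gap: 0.0002
grip_force: 0.0
```

Call:
servo_tool([
  {"grip": 1, "x": 0, "y": 0, "z": 2, "roll": 0},
  {"grip": 1, "x": 0, "y": 0, "z": 2, "roll": 0},
  {"grip": 1, "x": 0, "y": 0, "z": 0, "roll": 0},
])

```text
clock: 4.0
tcp_pos: [0.5073, 0.0205, 0.0982]
orientation: [-0.0, -0.133, 0.991, 0.0]
wrist_force: [0.6, -0.8, 0.0]
finger_gap: 0.0001
grip_force: 0.0
```

Call:
servo_tool([
  {"grip": 1, "x": 0, "y": 0, "z": 2, "roll": 0},
  {"grip": 1, "x": 0, "y": 0, "z": 1, "roll": 0},
  {"grip": 1, "x": 0, "y": 0, "z": 0, "roll": 0},
])

```text
clock: 4.25
tcp_pos: [0.5075, 0.0205, 0.0955]
orientation: [-0.0, -0.133, 0.991, 0.0]
wrist_force: [0.1, -0.4, 0.3]
finger_gap: 0.0001
grip_force: 0.0
```

Call:
servo_tool([
  {"grip": 1, "x": 0, "y": 0, "z": 2, "roll": 0},
  {"grip": 1, "x": 0, "y": 0, "z": 2, "roll": 0},
  {"grip": 1, "x": 0, "y": 0, "z": 0, "roll": 0},
])

```text
clock: 4.5
tcp_pos: [0.5073, 0.0205, 0.0913]
orientation: [-0.0, -0.133, 0.991, 0.0]
wrist_force: [-0.0, -0.9, -0.3]
finger_gap: 0.0003
grip_force: 0.0
```

```bash
python3 - <<'E'
from h import *
a,st=shot("side","s3.png")
o=np.array([223,136]); tp=st["tcp_pos"]
def row(z): return proj("side",[[tp[0],tp[1],z]])[0].round(1)
print(tp,[ (z,row(z)) for z in (.092,.105,.119,.13,.14)])
A=cv2.resize(a[o[1]:o[1]+100,o[0]:o[0]+100],(600,600),interpolation=cv2.INTER_CUBIC)
cv2.imwrite("pics/c3.png",A[:,:,::-1])
E
```

```text
[0.50732157 0.02053285 0.09126557] [(0.092, array([291.3, 193.4])), (0.105, array([291.5, 189.1])), (0.119, array([291.7, 184.4])), (0.13, array([291.9, 180.6])), (0.14, array([292.1, 177.2]))]
```

View pics/c3.png

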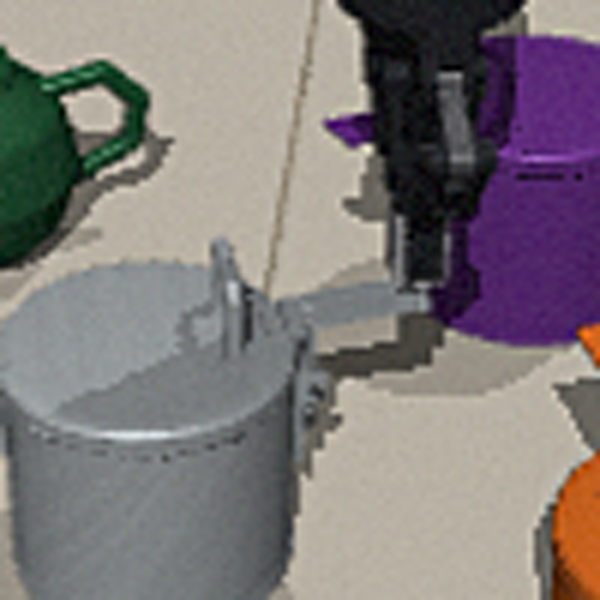

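Tips now sit right on the tongue (crop 420,290), so physical tips are about 28 mm above the reported TCP. Now press.

Call:
servo_tool([
  {"grip": 1, "x": 0, "y": 0, "z": 2, "roll": 0},
  {"grip": 1, "x": 0, "y": 0, "z": 2, "roll": 0},
  {"grip": 1, "x": 0, "y": 0, "z": 0, "roll": 0},
])

```text
clock: 4.8
tcp_pos: [0.5073, 0.0205, 0.0873]
orientation: [-0.0, -0.133, 0.991, 0.0]
wrist_force: [0.4, 1.0, 0.5]
finger_gap: 0.0
grip_force: 0.0
```

Call:
servo_tool([
  {"grip": 1, "x": 0, "y": 0, "z": 2, "roll": 0},
  {"grip": 1, "x": 0, "y": 0, "z": 2, "roll": 0},
  {"grip": 1, "x": 0, "y": 0, "z": 0, "roll": 0},
])

```text
clock: 5.05
tcp_pos: [0.5065, 0.0203, 0.0836]
orientation: [-0.001, -0.133, 0.991, -0.0]
wrist_force: [-3.7, -1.6, 4.0]
finger_gap: -0.0002
grip_force: 2.0
```

Call:
servo_tool([
  {"grip": 1, "x": 0, "y": 0, "z": 2, "roll": 0},
  {"grip": 1, "x": 0, "y": 0, "z": 1, "roll": 0},
  {"grip": 1, "x": 0, "y": 0, "z": 0, "roll": 0},
])

```text
clock: 5.3
tcp_pos: [0.5074, 0.0204, 0.0806]
orientation: [-0.0, -0.133, 0.991, 0.0]
wrist_force: [-2.7, -1.5, 3.2]
finger_gap: 0.0006
grip_force: 1.3
```

Call:
servo_tool([
  {"grip": 1, "x": 0, "y": 0, "z": 2, "roll": 0},
  {"grip": 1, "x": 0, "y": 0, "z": 2, "roll": 0},
  {"grip": 1, "x": 0, "y": 0, "z": 0, "roll": 0},
])

```text
clock: 5.55
tcp_pos: [0.507, 0.0203, 0.0762]
orientation: [-0.001, -0.133, 0.991, -0.0]
wrist_force: [-2.5, -1.5, 3.7]
finger_gap: -0.0002
grip_force: 1.7
```

Call:
servo_tool([
  {"grip": 1, "x": 0, "y": 0, "z": 2, "roll": 0},
  {"grip": 1, "x": 0, "y": 0, "z": 2, "roll": 0},
  {"grip": 1, "x": 0, "y": 0, "z": 0, "roll": 0},
])

```text
clock: 5.8
tcp_pos: [0.5081, 0.0208, 0.0721]
orientation: [0.0, -0.133, 0.991, 0.0]
wrist_force: [-0.6, 0.6, -0.1]
finger_gap: -0.0
grip_force: 0.0
```

Call:
servo_tool([
  {"grip": 1, "x": 0, "y": 0, "z": 2, "roll": 0},
  {"grip": 1, "x": 0, "y": 0, "z": 0, "roll": 0},
])

```text
clock: 5.97
tcp_pos: [0.508, 0.0207, 0.0703]
orientation: [0.0, -0.133, 0.991, 0.0]
wrist_force: [0.3, -0.0, -0.5]
finger_gap: -0.0001
grip_force: 0.0
```

The force peaked at about 4 N and dropped to zero, so the clip has snapped over. I rise, open the gripper, move over the handle and look.

Call:
servo_tool([
  {"grip": 1, "x": 0, "y": 0, "z": -25, "roll": 0},
  {"grip": 1, "x": 0, "y": 0, "z": -35, "roll": 0},
  {"grip": 0, "x": 0, "y": 0, "z": -20, "roll": 0},
  {"grip": 0, "x": -10, "y": 0, "z": 0, "roll": 0},
  {"grip": 0, "x": -24, "y": 0, "z": 0, "roll": 0},
])

```text
clock: 6.38
tcp_pos: [0.5405, 0.0293, 0.1526]
orientation: [0.001, -0.133, 0.991, -0.0]
wrist_force: [0.5, -0.5, -0.4]
finger_gap: 0.0363
grip_force: 0.0
```

Call:
servo_tool([
  {"grip": 0, "x": -24, "y": 0, "z": 0, "roll": 0},
  {"grip": 0, "x": -16, "y": 0, "z": 0, "roll": 0},
  {"grip": 0, "x": 0, "y": 0, "z": 0, "roll": 0},
  {"grip": 0, "x": 0, "y": 0, "z": 0, "roll": 0},
  {"grip": 0, "x": 0, "y": 0, "z": 0, "roll": 0},
])

```text
clock: 6.8
tcp_pos: [0.5781, 0.0401, 0.1498]
orientation: [-0.001, -0.133, 0.991, 0.0]
wrist_force: [-0.2, 0.8, 0.6]
finger_gap: 0.0852
grip_force: 0.0
```

```bash
python3 - <<'E'
from h import *
w,st=shot("wrist","w4.png"); a,_=shot("side","s4.png")
print(st["tcp_pos"],st["finger_gap"])
c=np.array([.6118,.0497]);yaw=.2706
hd=np.array([[-.034,.02,.109],[-.034,.02,.141],[-.034,-.02,.141],[-.034,-.02,.109]])
th=np.linspace(0,6.28,60); ring=np.c_[.0625*np.cos(th),.0625*np.sin(th),0*th+.109]
w=np.ascontiguousarray(w)
for p,col in((hd,(255,0,255)),(ring,(255,0,0))): cv2.polylines(w,[proj("wrist",tin(c,yaw,p),st).astype(int)],False,col,1)
W=cv2.resize(w[134:384,130:380],(400,400),interpolation=cv2.INTER_CUBIC)
A=cv2.resize(a[130:250,205:325],(400,400),interpolation=cv2.INTER_CUBIC)
cv2.imwrite("pics/c4.png",np.hstack([A,W])[:,:,::-1])
E
```

```text
[0.57805482 0.04012316 0.14982279] 0.08523066221627684
```

View pics/c4.png

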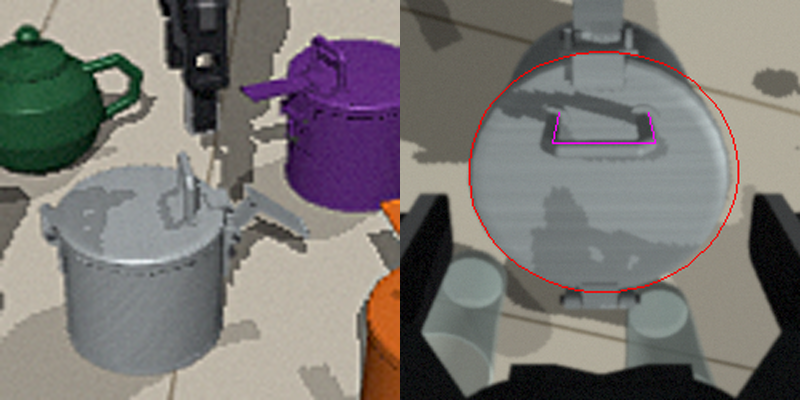

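The clip now hangs open at side crop (270,215). The bow is centred between the fingers, at wrist crop (605,148). I descend and grip.

Call:
servo_tool([
  {"grip": 0, "x": -3, "y": 0, "z": 25, "roll": 0},
  {"grip": 0, "x": 0, "y": 0, "z": 25, "roll": 0},
  {"grip": 0, "x": 0, "y": 0, "z": 12, "roll": 0},
  {"grip": 0, "x": 0, "y": 0, "z": 6, "roll": 0},
  {"grip": 0, "x": 0, "y": 0, "z": 0, "roll": 0},
])

```text
clock: 7.32
tcp_pos: [0.5802, 0.0408, 0.0814]
orientation: [-0.001, -0.133, 0.991, 0.0]
wrist_force: [-0.5, 0.3, -0.4]
finger_gap: 0.0855
grip_force: 0.0
```

Call:
servo_tool([
  {"grip": 0.3, "x": 0, "y": 0, "z": 0, "roll": 0},
  {"grip": 0.4, "x": 0, "y": 0, "z": 0, "roll": 0},
  {"grip": 0.5, "x": 0, "y": 0, "z": 0, "roll": 0},
  {"grip": 0.7, "x": 0, "y": 0, "z": 0, "roll": 0},
  {"grip": 1, "x": 0, "y": 0, "z": 0, "roll": 0},
], grip_force=40)

```text
clock: 7.73
tcp_pos: [0.5827, 0.0404, 0.0838]
orientation: [0.001, -0.133, 0.991, -0.001]
wrist_force: [-0.6, -2.4, 3.0]
finger_gap: 0.0451
grip_force: 40.4
```

```bash
python3 - <<'E'
from h import *
w,st=shot("wrist","w5.png"); a,_=shot("side","s5.png")
print(st["tcp_pos"],st["finger_gap"],st["grip_force"],st["wrist_force"])
W=cv2.resize(w[134:384,130:380],(400,400),interpolation=cv2.INTER_CUBIC)
A=cv2.resize(a[140:220,225:305],(400,400),interpolation=cv2.INTER_CUBIC)
cv2.imwrite("pics/c5.png",np.hstack([A,W])[:,:,::-1])
E
```

```text
[0.58269124 0.04042892 0.08382644] 0.0451010690980245 40.444742292165756 [-0.64319881 -2.38431351  2.97674914]
```

View pics/c5.png

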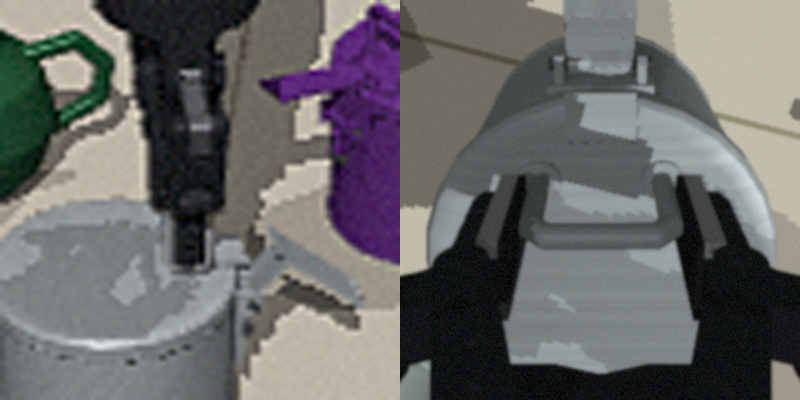

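It has gripped (gap 45 mm, 40 N), but a 3 N upward push hints that the tips touch the lid. I'll regrip 5 mm higher to leave turning clearance.

Call:
servo_tool([
  {"grip": 0.2, "x": 0, "y": 0, "z": 0, "roll": 0},
  {"grip": 0.2, "x": 0, "y": 0, "z": -3, "roll": 0},
  {"grip": 0.2, "x": 0, "y": 0, "z": -3, "roll": 0},
  {"grip": 0.5, "x": 0, "y": 0, "z": 0, "roll": 0},
  {"grip": 1, "x": 0, "y": 0, "z": 0, "roll": 0},
])

```text
clock: 8.25
tcp_pos: [0.582, 0.0407, 0.0889]
orientation: [0.0, -0.133, 0.991, -0.0]
wrist_force: [-0.9, -0.5, 3.5]
finger_gap: 0.0456
grip_force: 27.4
```

Call:
servo_tool([
  {"grip": 1, "x": 0, "y": 0, "z": 0, "roll": 0},
  {"grip": 1, "x": 0, "y": 0, "z": 0, "roll": 0},
  {"grip": 1, "x": 0, "y": 0, "z": 0, "roll": 0},
])

```text
clock: 8.5
tcp_pos: [0.582, 0.0404, 0.0889]
orientation: [0.0, -0.133, 0.991, -0.0]
wrist_force: [-0.3, -3.0, 2.5]
finger_gap: 0.0447
grip_force: 40.4
```

Call:
servo_tool([
  {"grip": 1, "x": -3, "y": 0, "z": -8.8, "roll": 0},
  {"grip": 1, "x": -3.8, "y": 0, "z": -8.5, "roll": 0},
  {"grip": 1, "x": -4.4, "y": 0, "z": -8.1, "roll": 0},
  {"grip": 1, "x": -5.2, "y": 0, "z": -7.7, "roll": 0},
  {"grip": 1, "x": 0, "y": 0, "z": 0, "roll": 0},
])

```text
clock: 8.92
tcp_pos: [0.5989, 0.0453, 0.1235]
orientation: [0.001, -0.134, 0.991, -0.0]
wrist_force: [-0.6, -2.9, -2.0]
finger_gap: 0.0445
grip_force: 41.3
```

Smooth, with low force. I continue along the arc.

Call:
servo_tool([
  {"grip": 1, "x": -5.8, "y": 0, "z": -7.2, "roll": 0},
  {"grip": 1, "x": -6.5, "y": 0, "z": -6.7, "roll": 0},
  {"grip": 1, "x": -7, "y": 0, "z": -6.1, "roll": 0},
  {"grip": 1, "x": -7.4, "y": 0, "z": -5.4, "roll": 0},
  {"grip": 1, "x": 0, "y": 0, "z": 0, "roll": 0},
])

```text
clock: 9.33
tcp_pos: [0.624, 0.0526, 0.1477]
orientation: [0.0, -0.134, 0.991, 0.0]
wrist_force: [-1.8, -2.5, -0.9]
finger_gap: 0.0444
grip_force: 42.6
```

Call:
servo_tool([
  {"grip": 1, "x": -8, "y": 0, "z": -4.8, "roll": 0},
  {"grip": 1, "x": -8.3, "y": 0, "z": -4.1, "roll": 0},
  {"grip": 1, "x": -8.7, "y": 0, "z": -3.4, "roll": 0},
  {"grip": 1, "x": 0, "y": 0, "z": 0, "roll": 0},
  {"grip": 1, "x": 0, "y": 0, "z": 0, "roll": 0},
])

```text
clock: 9.75
tcp_pos: [0.6465, 0.0593, 0.1591]
orientation: [-0.001, -0.134, 0.991, 0.0]
wrist_force: [-3.5, 0.2, 0.5]
finger_gap: 0.0445
grip_force: 41.7
```

Call:
servo_tool([
  {"grip": 1, "x": -8.9, "y": 0, "z": -2.5, "roll": 0},
  {"grip": 1, "x": -9.1, "y": 0, "z": -1.8, "roll": 0},
  {"grip": 1, "x": -9.2, "y": 0, "z": -1, "roll": 0},
  {"grip": 1, "x": 0, "y": 0, "z": 0, "roll": 0},
  {"grip": 1, "x": 0, "y": 0, "z": 0, "roll": 0},
])

```text
clock: 10.17
tcp_pos: [0.6732, 0.0666, 0.1649]
orientation: [-0.0, -0.134, 0.991, 0.001]
wrist_force: [-2.6, 0.3, 1.9]
finger_gap: 0.0437
grip_force: 40.5
```

```bash
cat > ang.py <<'E'
import sys
from h import *
n=sys.argv[1]
a,st=shot("side","s%s.png"%n)
print(st["tcp_pos"],st["finger_gap"],st["grip_force"],st["wrist_force"],st["clock"])
c=np.array([.6118,.0497]);yaw=.2706
o=np.array([190,110]);s=6
A=cv2.resize(a[o[1]:o[1]+100,o[0]:o[0]+100],(600,600),interpolation=cv2.INTER_CUBIC)
B=A.copy(); th=np.linspace(0,6.28,60)
for d,col in((60,(255,0,0)),(70,(0,255,0)),(80,(0,0,255))):
    t=np.radians(d); f=.068+.0625*np.cos(th); y=.0625*np.sin(th); u=.004
    P=np.c_[.068-(f*np.cos(t)-u*np.sin(t)),y,.105+f*np.sin(t)+u*np.cos(t)]
    cv2.polylines(B,[((proj("side",tin(c,yaw,P))-o+.5)*s).astype(int)],False,col,1)
cv2.imwrite("pics/c%s.png"%n,cv2.resize(np.hstack([A,B]),(800,400))[:,:,::-1])
E
python3 ang.py 6
```

```text
[0.67322583 0.06660368 0.1648844 ] 0.043734398382430276 40.54443642497063 [-2.58952551  0.33401144  1.89287717] 10.1667
```

View pics/c6.png

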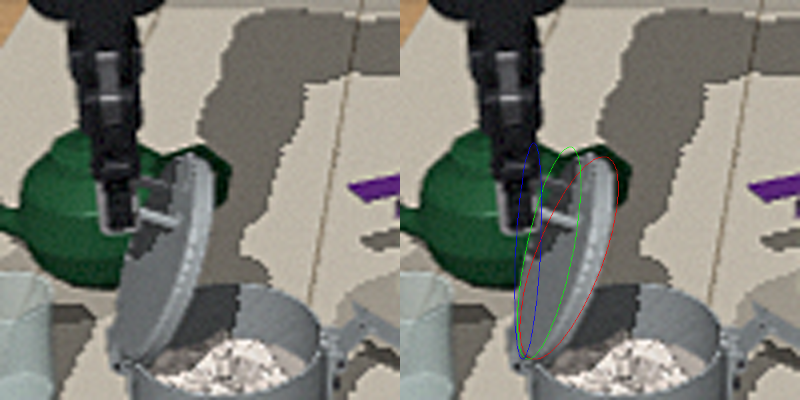

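The lid stands at roughly 60–67°, with the legs at crop (160,215) and the rim top at (187,155). I'll measure the angle numerically from the lid's right silhouette, and check whether the tin has moved.

```bash
cat > fitang.py <<'E'
import sys
from h import *
from scipy.optimize import least_squares
a=cv2.imread("pics/"+sys.argv[1])
# tin body shift: template of tin lower body from s0 against now
b=cv2.imread("pics/s0.png"); t=b[205:243,218:282]
r=cv2.matchTemplate(a[195:253,208:292],t,cv2.TM_CCOEFF_NORMED); _,m,_,l=cv2.minMaxLoc(r)
def sub(i,f):
    v=f; d=v[0]-2*v[1]+v[2]; return i+.5*(v[0]-v[2])/d
x,y=l; print("tin shift px",sub(x,r[y,x-1:x+2])-10,sub(y,r[y-1:y+2,x])-10,m)
# right silhouette: last neutral-grey pixel before beige per row
im=a.astype(float); sat=im[:,:,2]-im[:,:,0]
pts=[]
for v in range(152,178):
    row=sat[v,232:252]; print(v,row.astype(int)) if v%6==0 else 0
    for j in range(len(row)-2):   # rising edge grey->beige
        if row[j]<8 and row[j+1]>=8 and (row[j+1:j+3]>8).all(): pts.append((232+j+.5,v)); break
pts=np.array(pts); print(pts.T)
c=np.array([.6118,.0497]);yaw=.2706; th=np.linspace(0,6.28,400)
def sil(p):
    T=np.radians(p[0]); best=None
    for u in(.004,-.008):
        f=.068+.0625*np.cos(th); P=np.c_[.068-(f*np.cos(T)-u*np.sin(T)),.0625*np.sin(th),.105+f*np.sin(T)+u*np.cos(T)]
        q=proj("side",tin(c,yaw,P)); best=q if best is None else np.r_[best,q]
    return best
def res(p):
    h=cv2.convexHull(sil(p).astype(np.float32)); return [cv2.pointPolygonTest(h,(float(x-p[1]),float(y)),True) for x,y in pts]
for off in(0,-1,-2,-3):
    s=least_squares(lambda q:res([q[0],off]),[64],diff_step=1e-2,loss="soft_l1"); print(off,s.x,np.sqrt(np.mean(np.square(s.fun))))
E
python3 fitang.py s6.png
```

```text
tin shift px -0.43846512 -0.16137695 0.8822348713874817
156 [ -4  -7  -6  -7  -7  -7  -6 -10  -5  -8 -10  -4  -6  -5  -4   8  13  16
  12   8]
162 [-3 -3 -5 -6 -2 -6 -7 -7 -8 -8 -8 -5 12 14 11 14 12 14 11 11]
168 [ -3  -6  -5  -4  -8  -6 -11  -9 -11 -12  -3  14  11  14  13  13  12  13
  10  24]
174 [ -4 -11  -4  -6  -7  -7  -6  -8  -5  11  13  13  16  12  11  12  14  12
  12  12]
[[247.5 247.5 247.5 246.5 246.5 246.5 246.5 245.5 244.5 243.5 242.5 243.5
  242.5 242.5 242.5 242.5 242.5 241.5 241.5 241.5 240.5 240.5 240.5 240.5
  240.5]
 [152.  153.  154.  155.  157.  158.  159.  160.  161.  162.  163.  164.
  165.  166.  167.  168.  169.  170.  171.  172.  173.  174.  175.  176.
  177. ]]
0 [65.46609459] 1.775084611115196
-1 [64.31031136] 1.7664924352724902
-2 [63.15213485] 1.7685321266030445
-3 [61.9919106] 1.7824233985694464
```

```bash
sed -i 's/range(152,178)/range(163,184)/; s/ if v%6==0/ if v<0/' fitang.py; python3 fitang.py s6.png
```

```text
tin shift px -0.43846512 -0.16137695 0.8822348713874817
[[242.5 243.5 242.5 242.5 242.5 242.5 242.5 241.5 241.5 241.5 240.5 240.5
  240.5 240.5 240.5 239.5 239.5 239.5]
 [163.  164.  165.  166.  167.  168.  169.  170.  171.  172.  173.  174.
  175.  176.  177.  178.  179.  180. ]]
0 [66.36613339] 0.3382377343773714
-1 [65.1594431] 0.33605022637797083
-2 [63.95461237] 0.3444225326357912
-3 [62.75149149] 0.36077501591508326
```

The angle is about 65.5° and the tin is unmoved. I move on about 5°, roughly 9 mm back.

Call:
servo_tool([
  {"grip": 1, "x": -4, "y": 0, "z": -0.3, "roll": 0},
  {"grip": 1, "x": -5, "y": 0, "z": -0.2, "roll": 0},
  {"grip": 1, "x": 0, "y": 0, "z": 0, "roll": 0},
  {"grip": 1, "x": 0, "y": 0, "z": 0, "roll": 0},
  {"grip": 1, "x": 0, "y": 0, "z": 0, "roll": 0},
])

```text
clock: 10.63
tcp_pos: [0.6825, 0.0685, 0.1651]
orientation: [-0.0, -0.133, 0.991, 0.0]
wrist_force: [-2.5, 1.9, 2.1]
finger_gap: 0.0438
grip_force: 40.4
```

```bash
python3 ang.py 7; python3 fitang.py s7.png
```

```text
[0.68247872 0.06852905 0.16507345] 0.04383242772596368 40.37120997905731 [-2.50596294  1.86079262  2.10416891] 10.6333
tin shift px -0.53373814 0.004016876 0.8825266361236572
[[241.5 239.5 239.5 239.5 239.5 238.5 238.5 238.5 238.5 237.5 238.5 247.5
  237.5 237.5 237.5 236.5 235.5 235.5]
 [163.  164.  165.  166.  167.  168.  169.  170.  171.  172.  173.  174.
  175.  176.  177.  178.  180.  181. ]]
0 [70.06923301] 2.3030184234617894
-1 [68.86493061] 2.293958376303119
-2 [67.65973875] 2.28672918649231
-3 [66.45401403] 2.2811882772644045
```

View pics/c7.png

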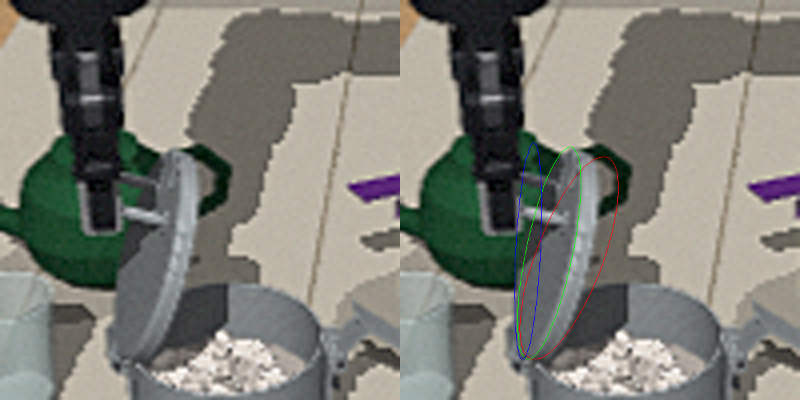

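The lid is at about 69°, close to the green 70° outline, and the clip is still open. I hold for a second to check that it stays steady.

Call:
servo_tool([
  {"grip": 1, "x": -1, "y": 0, "z": 0, "roll": 0},
  {"grip": 1, "x": 0, "y": 0, "z": 0, "roll": 0},
  {"grip": 1, "x": 0, "y": 0, "z": 0, "roll": 0},
  {"grip": 1, "x": 0, "y": 0, "z": 0, "roll": 0},
  {"grip": 1, "x": 0, "y": 0, "z": 0, "roll": 0},
])

```text
clock: 11.1
tcp_pos: [0.6833, 0.0687, 0.1651]
orientation: [-0.0, -0.133, 0.991, 0.0]
wrist_force: [-1.7, 2.5, 1.0]
finger_gap: 0.0439
grip_force: 40.5
```

Call:
servo_tool([
  {"grip": 1, "x": 0, "y": 0, "z": 0, "roll": 0},
  {"grip": 1, "x": 0, "y": 0, "z": 0, "roll": 0},
  {"grip": 1, "x": 0, "y": 0, "z": 0, "roll": 0},
  {"grip": 1, "x": 0, "y": 0, "z": 0, "roll": 0},
  {"grip": 1, "x": 0, "y": 0, "z": 0, "roll": 0},
])

```text
clock: 11.52
tcp_pos: [0.6834, 0.0687, 0.1652]
orientation: [-0.0, -0.133, 0.991, 0.0]
wrist_force: [-2.4, 1.9, 0.6]
finger_gap: 0.0438
grip_force: 40.6
```

```bash
python3 ang.py 8; python3 fitang.py s8.png
```

```text
[0.68335906 0.06866065 0.16518834] 0.043775721749154915 40.5913370847702 [-2.41336644  1.94075794  0.63427651] 11.5167
tin shift px -0.52787113 0.007396698 0.8811464309692383
[[241.5 239.5 238.5 238.5 238.5 238.5 237.5 238.5 237.5 237.5 238.5 239.5
  237.5 236.5 236.5 235.5 235.5 235.5]
 [163.  164.  166.  167.  168.  169.  170.  171.  172.  173.  174.  175.
  176.  177.  178.  179.  180.  181. ]]
0 [70.55198304] 0.8902780580306613
-1 [69.32896125] 0.8631792668088561
-2 [68.10448026] 0.842718284987685
-3 [66.87927909] 0.8287706993330328
```

Steady at about 69–70°, so I hand it in.

```bash
python3 -c "
from workcell import env
print(env.hand_in())"
```

```text
the job is handed in; nothing more can be done
None
```

I handed the job in at about 11.5 s with the clip snapped open and the gripper holding the lid steadily at about 70° (measured from the side camera, within about 2°); the tin stands where it was, and I touched nothing else.

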